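Trip-test the tall sensor and confirm it

ROBOT

A 6-joint arm with a two-finger parallel gripper is mounted at the origin on the work surface. World frame = base frame: x ahead of the robot, y to its left, z up, the work surface at z = 0. Lengths are in m, angles in rad, forces in N, time in s.
With the tool pointing down it reaches from about 0.35 to 0.775 m from the base axis. Payload 5.5 kg.
Tool frame: the origin (TCP) lies between the finger pads, 19 mm behind the fingertips; this is the grasp point; z points along the fingers, y is the line along which they close (so a half turn about z gives the same grasp; the last joint's range is limited). The gripper opens to 85 mm and grips with 20 to 120 N. Pads are 22 mm wide; open, the fingers measure 114 mm over their backs; the gripper's body (76 mm by 85 mm) begins 54 mm behind the grasp point. The pads swing forward as they close: fully open they stand 13 mm farther back than shut.
Start: joints at [1.058, 0.313, 0.046, 1.304, 0, 1.431], TCP at [0.209, 0.536, 0.25] pointing down, gripper open.
Joint ranges: [-2.76, 2.76], [-0.86, 1.69], [-1.03, 1.26], [-2.2, 2.34], [-1.47, 1.5], [-3.14, 3.14]. Speed limits (rad/s): [2.57, 2.57, 3.14, 3.14, 3.14, 3.14].

INTERFACE

Orientations are given as a unit quaternion [w, x, y, z].
In Python, from workcell import env, viewer, order, models gives the robot as it stands.
- The arm moves only by the tool drive_tool, never from a script. Its argument "series" is a list that holds one entry, the list of rows, each a list of 6 numbers: the shift along the tool's x, y, z each as a share of 120 mm, from -1 to 1, then the turn, a rotation vector about the tool's x, y, z each as a share of 180 degrees, from -1 to 1. A call has 1 to 20 rows; each row shifts and turns the commanded pose from where the row before left it, along the tool's axes as they then stand; what a row does not reach is not made up. A row lasts 1/8 s, in which the tool goes at most 62.5 mm and 10.7 degrees, less where a joint would pass 70% of its speed; a pose out of reach is approached as far as the arm can. A call with a number of a shift or a turn outside -1 to 1 is refused whole. A call with a gripper value outside its range is refused whole. "jaw" is the opening, from -1 (shut) to 1 (fully open), set as the call begins (left out, the last holds). The fingers move at their own pace and stop on an object; "grip_force" is the grip in N (left out, the last holds). Time passes only in rows, so rows that do not move let the fingers close. It gives the time, the measured TCP pose, the force, the opening and the grip force at its end, in the units of the state.
- env.get_state(): the state, without advancing time (a new reading comes with each control period).
- viewer.read_camera(name): name is "scene" or "top" or "wrist"; returns the picture (384x512x3 uint8, red, green, blue); there is no depth.
- viewer.camera_info(name): a dict with "intrinsics" (3x3 intrinsics, pixels), "R" (3x3) and "t" (3): a world point X has camera coordinates R X + t; the wrist camera has in their place "T_tool_cam" (4x4, takes a point from camera to tool coordinates, whose origin is the TCP and whose axes are the flange's). Camera axes: x right, y down, z forward; pixel columns grow to the right and rows downward; lengths in m; the calibration is good to about 2 mm. A picture is of the moment at which its call begins: read the wrist's pose just before it. camera_info takes no time and is no camera call.
- order.hand_in(): hands the job in; it is judged then, once.
Trained networks look in the newest picture that a camera, given by its name, has taken for a name from the list of things; names that differ only in an ending like _2 or _b are one class to them, and where a whole thing is asked for, a point or a joint stands for the part that bears it (a point fixed in the world has none). Each returns a list of dicts, best first, with "score" (0 to 1); they miss things now and then, are a little off and sometimes report something else, mostly with a low value. They report only what shows in the picture. A call takes as long as a camera call.
- models.silhouettes(label, camera): "region" (384x512 bool, what is visible of it) and "location" ([column, row] in pixels, amid what is visible of it).
The state is a dict: "clock": time; "joint_pos": joint angles; "qvel": joint speeds; "tau": joint torques, N m; "tcp_pos": TCP position; "orientation": TCP orientation; "wrist_force": force on the tool from outside, world axes, zero at the start; "ft_torque": the same for the moment, N m; "finger_gap": finger opening in m; "grip_force": force on a finger pad.
Only numpy, scipy, OpenCV 4.12 (cv2) and the standard library are available. Lean on these libraries where they do the work, as an engineer would, in place of code of your own. Each camera call takes 0.05 s, during which the arm holds its last target. There are 200 camera calls.

TASK

Trip-test the sensor on the taller stand: point at its lens by bringing the tool point just in front of it, centred on the beam and level with the lens, and stay there for at least two seconds without touching anything. Then confirm the test by pressing the larger of the two buttons on the control panel right down and letting it come back up. Do not touch the sensors, their stands or reflectors, do not break the low sensor's beam, do not press the smaller button, and leave the cups and loose parts where they are.

Things in the scene. Friction and masses are not known exactly. Their poses are not given: they have to be found in the camera images.
- tall_sensor: The taller of two stations, the one to test. Fixed: base plate 260 x 70 x 12 mm; red sensor head (64 x 26 x 34 mm) on a column, lens 160 mm above the table at x = -28 mm, facing +x; 42 mm square reflector on a post, face at x = +91 mm, same height; clear gap between. Top 181 mm. Origin: centre of the underside. +x = beam; at yaw 0 it points away from the robot; |yaw| < 0.3.
- tall_sensor_lens (a point): Centre of the front of the tall sensor's lens (16 mm across), 160 mm above the table. Its x axis is the beam's direction, out of the lens to the reflector 119 mm away; z is up. The tool point belongs on this axis, 10 to 70 mm out of the lens.
- low_sensor: The lower of two stations, to be left alone. Fixed: base plate 260 x 70 x 12 mm; red sensor head (64 x 26 x 34 mm) on a column, lens 85 mm above the table at x = -28 mm, facing +x; 42 mm square reflector on a post, face at x = +91 mm, same height; clear gap between. Top 106 mm. Origin: centre of the underside. +x = beam; at yaw 0 it points away from the robot; |yaw| < 0.3.
- low_sensor_lens (a point): Centre of the front of the low sensor's lens, 85 mm above the table; axes as for the tall one.
- panel: Fixed control panel, a flat grey box 170 mm (its y) x 100 mm (its x) x 46.5 mm high, with two black buttons on top, 84 mm apart along its y; which is on which side varies. Origin: centre of its underside. The tall station, the low station and the panel stand side by side across the table in any order.
- large_button_top (a point): Centre of the top of the larger round flat black push button, 38 mm across, in a steel collar on the grey panel. This is the confirm button. It is pressed straight down; up, it stands 6 mm proud of its collar (54 mm across) and 18 mm above the panel.
- large_button (a joint): Travel of the larger button in m: 0 up, 0.006 fully down; a spring needs about 5 N to push it fully down and brings it back up.
- small_button_top (a point): Centre of the top of the smaller round flat black push button, 20 mm across, in a steel collar on the grey panel. Not to be pressed.
- small_button (a joint): Travel of the smaller button in m: 0 up, 0.006 fully down.
- cup_a: Loose white plastic cup standing mouth down, 112 mm high, 92 mm across at the table, 68 mm at the top. Bystander. Origin: centre of its underside.
- cup_b: Loose white plastic cup standing mouth down, 112 mm high, 92 mm across at the table, 68 mm at the top. Bystander. Origin: centre of its underside.
- cup_c: Loose white plastic cup standing mouth down, 112 mm high, 92 mm across at the table, 68 mm at the top. Bystander. Origin: centre of its underside.
- cone: Loose aluminium centring cone, 42 mm across, 44 mm high, standing point up between the stations and the panel. Bystander. Origin: centre of its underside.
- collar: Loose steel collar, 42 mm outside, 22 mm bore, 22 mm high, lying flat between the stations and the panel. Bystander. Origin: centre of its underside.
- thumbscrew: Loose steel thumbscrew standing on its 32 mm head, stem up, 46 mm high, between the stations and the panel. Bystander. Origin: centre of its underside.
- screwdriver: Loose screwdriver lying on the table nearer the robot, 170 mm long. Bystander. Its x axis runs from handle to blade.

How it is judged:
By the outcome, as a careful person would: the job done as asked, in the order asked, and still so for the second after the job is handed in, with the robot touching nothing.
It also fails if it takes over 53 s, if anything falls off the work surface, if the arm or the gripper's body presses on something with over 40 N, if the wrist force passes 120 N, or if a joint passes its speed limit or range.

## Working session

There is one attempt and no reset: what is moved stays moved. The work goes in short steps, Python scripts to look and compute and a tool call to move; the robot and the scene stay as the last step left them, time stands still between calls to the robot, and variables do not carry over. Pictures are saved under pics/ and viewed, at most 10 in all, crops included, and the job is handed in when it is done.

Besides the shell and the picture viewer there is one more tool, called after "Request:" by a JSON object that holds its "name" and its "arguments". drive_tool: Moves the arm, as the interface text tells. Its arguments: {"type":"object","properties":{"series":{"type":"array"},"jaw":{"type":"number"},"grip_force":{"type":"number"}},"required":["series"]}

```bash
mkdir -p pics
cat > h.py <<'E'
import numpy as np, cv2
from workcell import env, viewer, order, models
def ray(cam,px):
    i=viewer.camera_info(cam);K=np.array(i["intrinsics"]);R=np.array(i["R"]);t=np.array(i["t"])
    return -R.T@t, R.T@np.linalg.inv(K)@np.array([px[0],px[1],1.])
def at_z(cam,px,z):
    c,d=ray(cam,px); return c+d*(z-c[2])/d[2]
def proj(cam,X):
    i=viewer.camera_info(cam);p=np.array(i["intrinsics"])@(np.array(i["R"])@np.array(X)+np.array(i["t"]));return p[:2]/p[2]
E
python3 - <<'E'
from h import *
for c in("top","scene"):
    im=viewer.read_camera(c);cv2.imwrite(f"pics/{c}1.png",im[:,:,::-1])
    print(c,ray(c,(256,192)))
    for n in("tall_sensor","low_sensor","tall_sensor_lens","panel","large_button","small_button","cup_a","cone","collar","thumbscrew"):
        for d in models.silhouettes(n,c)[:3]:
            ys,xs=np.nonzero(d["region"]);print(n,round(d["score"],2),np.round(d["location"]),xs.min(),xs.max(),ys.min(),ys.max())
s=env.get_state();print(s["clock"],s["tcp_pos"],s["orientation"])
E
```

```text
top (array([ 3.46993230e-01, -3.41687822e-04,  1.11766390e+00]), array([ 0.08575358, -0.02591928, -0.99601968]))
tall_sensor 0.71 [250. 145.] 231 269 95 187
tall_sensor 0.32 [182. 155.] 175 187 151 163
low_sensor 0.94 [326. 164.] 306 350 122 205
low_sensor 0.28 [ 94. 143.] 74 115 132 165
tall_sensor_lens 0.81 [252. 142.] 231 269 95 187
panel 0.65 [167. 167.] 139 199 142 182
cup_a 0.91 [347. 244.] 328 363 232 260
cup_a 0.87 [ 95. 145.] 73 116 132 165
cup_a 0.67 [394. 164.] 375 415 149 180
cone 0.46 [203. 182.] 199 211 177 190
collar 0.48 [287. 136.] 284 295 134 145
thumbscrew 0.46 [286. 186.] 282 292 181 190
scene (array([1.2683704 , 0.40098099, 1.47955862]), array([-0.49820855, -0.24439437, -0.8319131 ]))
tall_sensor 0.95 [237. 236.] 211 266 193 267
low_sensor 0.74 [239. 235.] 211 265 193 267
low_sensor 0.72 [188. 204.] 159 217 172 229
low_sensor 0.57 [364. 276.] 351 379 258 292
tall_sensor_lens 0.73 [341. 204.] 330 356 188 216
tall_sensor_lens 0.62 [242. 234.] 210 266 193 267
panel 0.9 [306. 248.] 282 333 227 263
panel 0.3 [206. 146.] 198 219 129 160
cup_a 0.96 [207. 144.] 198 218 129 160
cup_a 0.68 [364. 276.] 351 379 258 292
cup_a 0.56 [142. 178.] 131 156 162 193
cone 0.6 [285. 222.] 281 291 216 226
collar 0.59 [209. 226.] 201 211 222 234
collar 0.32 [143. 178.] 131 156 162 195
1.1 [0.20947515 0.53552777 0.25002523] [2.54971868e-05 1.85353155e-01 9.82671972e-01 4.27602077e-05]
```

Run:
```python
import cv2
a=cv2.imread("pics/top1.png")[80:270,50:430];cv2.imwrite("pics/topc.png",cv2.resize(a,None,fx=2.1,fy=2.1,interpolation=cv2.INTER_CUBIC))
a=cv2.imread("pics/scene1.png")[120:310,120:390];cv2.imwrite("pics/scenec.png",cv2.resize(a,None,fx=2.9,fy=2.9,interpolation=cv2.INTER_CUBIC))
```

```text
(no output)
```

View pics/topc.png

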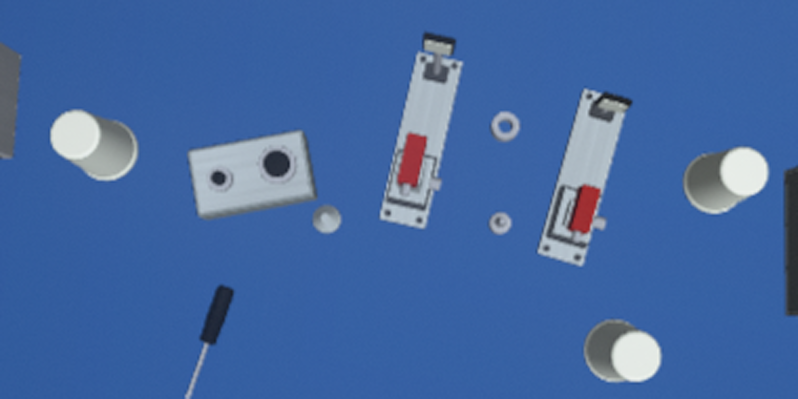

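View pics/scenec.png

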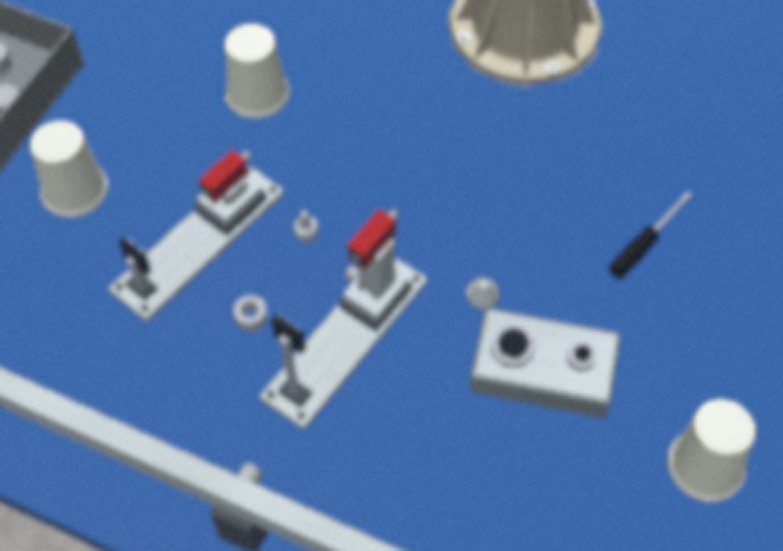

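```bash
cat > fit.py <<'E'
from h import *
from scipy.optimize import minimize, least_squares
import sys
ims={c:cv2.imread(f"pics/{c}1.png") for c in("top","scene")}
def near(m,p):
    n,l,s,ce=cv2.connectedComponentsWithStats(m.astype(np.uint8))
    k=1+np.argmin([np.hypot(*(ce[i]-p))+(50 if s[i,4]<6 else 0) for i in range(1,n)]);return l==k
def box(p,x0,x1,hy,z0,z1):
    c,s=np.cos(p[2]),np.sin(p[2])
    return [(p[0]+c*x-s*y,p[1]+s*x+c*y,z) for x in(x0,x1) for y in(-hy,hy) for z in(z0,z1)]
def rend(cam,pts):
    q=np.array([proj(cam,X) for X in pts]);h=cv2.convexHull(q.astype(np.float32))
    m=np.zeros((384*8,512*8),np.uint8);cv2.fillConvexPoly(m,np.round((h+.5)*8).astype(np.int32),1);return cv2.resize(m.astype(np.float32),(512,384),interpolation=cv2.INTER_AREA)
seeds={"tall":({"top":(246,156),"scene":(249,202)},.160),"low":({"top":(329,180),"scene":(197,180)},.085)}
for n,(sd,z) in seeds.items():
    ms={}
    for c,p in sd.items():
        im=ims[c].astype(int);ms[c]=near((im[:,:,2]>im[:,:,0]+30)&(im[:,:,2]>im[:,:,1]+40),p)
    p0=at_z("top",np.argwhere(ms["top"])[:,::-1].mean(0),z+.01);x0=[p0[0]+.06,p0[1]-.012,-.2]
    f=lambda p,cs=("top","scene"):sum(np.abs(rend(c,box(p,-.092,-.028,.013,z-.017,z+.017))-ms[c]).sum() for c in cs)
    for cs in(("top","scene"),("top",),("scene",)):
        r=minimize(f,x0,args=(cs,),method="Nelder-Mead",options=dict(initial_simplex=np.array([x0]*4)+np.vstack([np.zeros(3),np.diag([.02,.02,.15])])))
        p=r.x;u=np.array([np.cos(p[2]),np.sin(p[2])]);print(n,cs,p.round(4),round(r.fun,1),ms["top"].sum(),ms["scene"].sum(),"lens",(p[:2]-.028*u).round(4))
# plate yaw (top view edges by crop picture), corners: near-left, near-right, far-left(~), far-right
cr=lambda x,y:(50+(x+.5)/2.1-.5,80+(y+.5)/2.1-.5)
for n,cs in {"tall":[(380,219),(424,228),(418,53),(463,62)],"low":[(537,253),(584,265),(585,89),(632,101)]}.items():
    P=np.array([at_z("top",cr(*q),.012)[:2] for q in cs]);d=P[2:].mean(0)-P[:2].mean(0);w=P[1]-P[0]
    print(n,"plate c",P.mean(0).round(4),"yaw",np.arctan2(d[1],d[0]).round(3),"len",np.hypot(*d).round(3),"wid",np.hypot(*w).round(3))
for n,a,b in(("large",(277,163),(513,344)),("small",(219,178),(583,353))):
  for c,q in(("top",cr(*a)),("scene",(120+b[0]/2.9,120+b[1]/2.9))):
    g=ims[c].max(2);m=near(g<90,q);x=np.argwhere(m)[:,::-1].mean(0);print(n,c,x.round(1),m.sum(),at_z(c,x,.0645).round(4))
E
python3 fit.py
```

```text
tall ('top', 'scene') [ 0.5859 -0.0047 -0.1648] 102.9 230 140 lens [ 5.583e-01 -1.000e-04]
tall ('top',) [ 0.5861 -0.005  -0.1774] 32.2 230 140 lens [ 0.5586 -0.    ]
tall ('scene',) [ 0.5778 -0.0025 -0.0861] 63.7 230 140 lens [ 0.5499 -0.    ]Traceback (most recent call last):
  File "fit.py", line 22, in <module>
    r=minimize(f,x0,args=(cs,),method="Nelder-Mead",options=dict(initial_simplex=np.array([x0]*4)+np.vstack([np.zeros(3),np.diag([.02,.02,.15])])))
    res = _minimize_neldermead(fun, x0, args, callback, bounds=bounds,
                               **options)
    fxcc = func(xcc)
    fx = function(np.copy(x), *(wrapper_args + args))
  File "fit.py", line 20, in <lambda>
    f=lambda p,cs=("top","scene"):sum(np.abs(rend(c,box(p,-.092,-.028,.013,z-.017,z+.017))-ms[c]).sum() for c in cs)
                                  ~~~^^^^^^^^^^^^^^^^^^^^^^^^^^^^^^^^^^^^^^^^^^^^^^^^^^^^^^^^^^^^^^^^^^^^^^^^^^^^^^^
  File "fit.py", line 20, in <genexpr>
    f=lambda p,cs=("top","scene"):sum(np.abs(rend(c,box(p,-.092,-.028,.013,z-.017,z+.017))-ms[c]).sum() for c in cs)
                                             ~~~~^^^^^^^^^^^^^^^^^^^^^^^^^^^^^^^^^^^^^^^^^
  File "fit.py", line 12, in rend
    q=np.array([proj(cam,X) for X in pts]);h=cv2.convexHull(q.astype(np.float32))
                ~~~~^^^^^^^
  File "h.py", line 9, in proj
    i=viewer.camera_info(cam);p=np.array(i["intrinsics"])@(np.array(i["R"])@np.array(X)+np.array(i["t"]));return p[:2]/p[2]
ValueError: time passes only in moves, steps and waits
```

```bash
cat >> h.py <<'E'
_ci={}
class _V:
    def __getattr__(s,n): return getattr(_v,n)
    def camera_info(s,c):
        if c not in _ci:_ci[c]=_v.camera_info(c)
        return _ci[c]
_v=viewer; viewer=_V()
E
python3 fit.py; python3 -c "
from h import *
print(env.get_state()['clock'],viewer.camera_info('wrist'))"
```

```text
tall ('top', 'scene') [ 0.5859 -0.0047 -0.1648] 102.9 230 140 lens [ 5.583e-01 -1.000e-04]
tall ('top',) [ 0.5861 -0.005  -0.1774] 32.2 230 140 lens [ 0.5586 -0.    ]
tall ('scene',) [ 0.5778 -0.0025 -0.0861] 63.7 230 140 lens [ 0.5499 -0.    ]
low ('top', 'scene') [ 0.5382 -0.2478 -0.1858] 125.7 205 123 lens [ 0.5107 -0.2427]
low ('top',) [ 0.5376 -0.2532 -0.2941] 55.5 205 123 lens [ 0.5108 -0.245 ]
low ('scene',) [ 0.5346 -0.2458 -0.1127] 63.2 205 123 lens [ 0.5068 -0.2426]
tall plate c [ 0.5858 -0.0076] yaw -0.196 len 0.259 wid 0.066
low plate c [ 0.5384 -0.2533] yaw -0.271 len 0.26 wid 0.072
large top [181.4 157.5] 114 [0.5338 0.1967 0.0645]
large scene [296.5 237.9] 55 [0.5372 0.1982 0.0645]
small top [153.6 164.4] 30 [0.5107 0.2778 0.0645]
small scene [320.3 241.1] 9 [0.5136 0.2788 0.0645]
1.1 {'intrinsics': array([[304.22824143,   0.        , 255.9800064 ],
       [  0.        , 304.22824143, 191.69322022],
       [  0.        ,   0.        ,   1.        ]]), 'T_tool_cam': array([[-3.81679042e-04, -9.47226009e-01, -3.20566283e-01,
         8.29907732e-02],
       [ 9.99999844e-01, -2.30861633e-04, -5.08477803e-04,
         8.24548319e-04],
       [ 4.07636944e-04, -3.20566427e-01,  9.47225950e-01,
        -1.23877899e-01],
       [ 0.00000000e+00,  0.00000000e+00,  0.00000000e+00,
         1.00000000e+00]])}
```

Request:
{"name": "drive_tool", "arguments": {"series": [[[-0.311,-0.203,-0.028,0,0,0],[-0.311,-0.203,-0.028,0,0,0],[-0.311,-0.203,-0.028,0,0,0],[-0.311,-0.203,-0.028,0,0,0],[-0.311,-0.203,-0.028,0,0,0],[-0.311,-0.203,-0.028,0,0,0],[-0.311,-0.203,-0.028,0,0,0],[-0.311,-0.203,-0.028,0,0,0],[-0.311,-0.203,-0.028,0,0,0],[-0.311,-0.203,-0.028,0,0,0],[-0.311,-0.203,-0.028,0,0,0],[-0.311,-0.203,-0.028,0,0,0],[-0.311,-0.203,-0.028,0,0,0],[-0.311,-0.203,-0.028,0,0,0],[-0.311,-0.203,-0.028,0,0,0],[0,0,0,0,0,-0.029],[0,0,0,0,0,-0.029],[0,0,0,0,0,0],[0,0,0,0,0,0]]], "jaw": -1}}

```text
clock: 3.48
tcp_pos: [0.5977, -0.0086, 0.3004]
orientation: [0.0, 0.096, 0.995, 0.0]
wrist_force: [0.7, -0.2, 0.1]
finger_gap: 0.0001
grip_force: 0.0
```

Run:
```python
from h import *
import pickle
from scipy.spatial.transform import Rotation as Ro
s=env.get_state();im=viewer.read_camera("wrist");pickle.dump((s,im),open("w1.pkl","wb"))
q=s["orientation"];Rt=Ro.from_quat([q[1],q[2],q[3],q[0]]).as_matrix()
i=viewer.camera_info("wrist");T=np.array(i["T_tool_cam"]);K=np.array(i["intrinsics"])
def pj(X):
    p=K@np.linalg.solve(T,np.r_[Rt.T@(np.array(X)-s["tcp_pos"]),1])[:3];return p[:2]/p[2]
print(s["clock"],s["tcp_pos"],Rt.round(3),s["finger_gap"],s["wrist_force"])
o=im[:,:,::-1].copy();yaw=-.19;c,sn=np.cos(yaw),np.sin(yaw);
W=lambda x,y,z:(.5860+c*x-sn*y,-.006+sn*x+c*y,z)
for a in[(-.028,-.013,.177),(-.028,.013,.177),(-.092,-.013,.177),(-.092,.013,.177),(.13,.035,.012),(.13,-.035,.012),(-.13,.035,.012),(-.13,-.035,.012),(.091,.021,.181),(.091,-.021,.181),(.012,0,.16)]:
    p=pj(W(*a));cv2.circle(o,tuple(int(v) for v in np.round(p*4)),8,(0,255,0),1,cv2.LINE_AA,2);print(a,p.round(1))
cv2.imwrite("pics/w1.png",cv2.resize(o,None,fx=1.5,fy=1.5,interpolation=cv2.INTER_CUBIC))
```

```text
3.475 [ 0.59768005 -0.00855777  0.30043325] [[-0.982  0.191  0.   ]
 [ 0.191  0.982  0.   ]
 [-0.     0.    -1.   ]] 6.455829035018689e-05 [ 0.71208836 -0.17005644  0.11108614]
(-0.028, -0.013, 0.177) [239.3 144.3]
(-0.028, 0.013, 0.177) [271.2 144.2]
(-0.092, -0.013, 0.177) [237.6  59. ]
(-0.092, 0.013, 0.177) [272.4  58.9]
(0.13, 0.035, 0.012) [279.3 230.5]
(0.13, -0.035, 0.012) [232.5 230.6]
(-0.13, 0.035, 0.012) [284.   37.6]
(-0.13, -0.035, 0.012) [226.7  37.7]
(0.091, 0.021, 0.181) [278.3 272.8]
(0.091, -0.021, 0.181) [233.  272.9]
(0.012, 0, 0.16) [255.5 184.9]
```

View pics/w1.png

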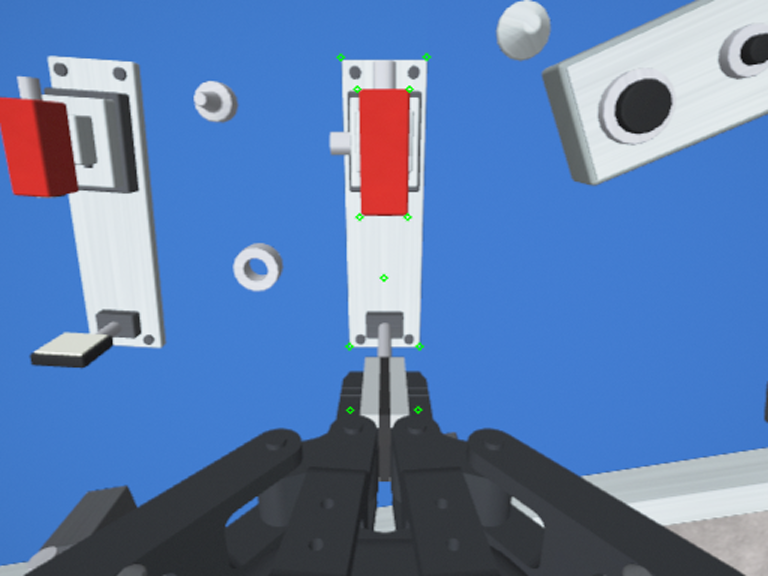

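Request:
{"name": "drive_tool", "arguments": {"series": [[[0,0,0.15,0,0,0],[0,0,0.22,0,0,0],[0,0,0.22,0,0,0],[0,0,0.22,0,0,0],[0,0,0.18,0,0,0],[0,0,0.12,0,0,0],[0,0,0.06,0,0,0],[0,0,0,0,0,0],[0,0,0,0,0,0]]]}}

```text
clock: 4.65
tcp_pos: [0.5983, -0.0087, 0.1609]
orientation: [0.001, 0.095, 0.995, 0.0]
wrist_force: [-0.0, -0.5, -0.7]
finger_gap: 0.0
grip_force: 0.0
```

Run:
```python
from h import *
import pickle
from scipy.spatial.transform import Rotation as Ro
s,im=pickle.load(open("w1.pkl","rb"))
q=s["orientation"];Rt=Ro.from_quat([q[1],q[2],q[3],q[0]]).as_matrix()
i=viewer.camera_info("wrist");T=np.array(i["T_tool_cam"]);K=np.array(i["intrinsics"])
def az(px,z):
    o=Rt@T[:3,3]+s["tcp_pos"];d=Rt@T[:3,:3]@np.linalg.inv(K)@np.r_[px,1];return o+d*(z-o[2])/d[2]
n,l,st,ce=cv2.connectedComponentsWithStats((im.max(2)<70).astype(np.uint8))
for k in range(1,n):
    if st[k,4]>100 and ce[k][1]<130: print(ce[k],st[k],az(ce[k],.0645))
m=(im[:,:,0]>im[:,:,1].astype(int)+80).astype(np.uint8)
n,l,st,ce=cv2.connectedComponentsWithStats(m);k=[k for k in range(1,n) if l[100,255]==k][0]
x,y,w,h=st[k][:4];print(x,y,w,h)
rr=np.argwhere(l[y+h-6]==k); print("front edge",az((rr.mean(),y+h-.5),.177),"rear",az((np.argwhere(l[y+3]==k).mean(),y-.5),.177))
s=env.get_state();print(s["clock"],s["tcp_pos"],s["wrist_force"])
im=viewer.read_camera("scene");cv2.imwrite("pics/s2.png",cv2.resize(im[120:310,120:390,::-1],None,fx=2.9,fy=2.9,interpolation=cv2.INTER_CUBIC))
```

```text
[503.24232082  33.10580205] [494  23  18  20 293] [0.51177746 0.27622233 0.0645    ]
[428.30541872  70.51231527] [ 410   53   37   36 1015] [0.53410797 0.19770821 0.0645    ]
[85.09020619 94.51546392] [ 79  63  13  65 388] [ 0.48576521 -0.18220874  0.0645    ]
239 59 34 85
front edge [ 5.57993725e-01 -2.49078237e-05  1.77000000e-01] rear [0.49543689 0.01177352 0.177     ]
4.65 [ 0.59830599 -0.00873055  0.16091681] [-0.03996013 -0.5204927  -0.71301023]
```

View pics/s2.png

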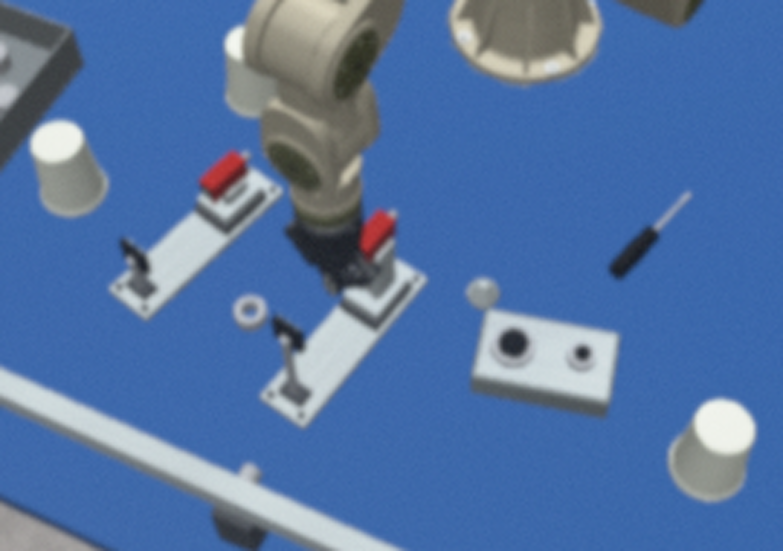

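Request:
{"name": "drive_tool", "arguments": {"series": [[[0,0.007,0.007,0,0,0],[0,0,0,0,0,0],[0,0,0,0,0,0],[0,0,0,0,0,0],[0,0,0,0,0,0],[0,0,0,0,0,0],[0,0,0,0,0,0],[0,0,0,0,0,0],[0,0,0,0,0,0],[0,0,0,0,0,0],[0,0,0,0,0,0],[0,0,0,0,0,0],[0,0,0,0,0,0],[0,0,0,0,0,0],[0,0,0,0,0,0],[0,0,0,0,0,0],[0,0,0,0,0,0],[0,0,0,0,0,0],[0,0,0,0,0,0],[0,0,0,0,0,0]]]}}

```text
clock: 7.2
tcp_pos: [0.5979, -0.0078, 0.1592]
orientation: [0.0, 0.095, 0.995, 0.0]
wrist_force: [0.8, -0.2, -0.8]
finger_gap: 0.0001
grip_force: 0.0
```

Request:
{"name": "drive_tool", "arguments": {"series": [[[0,0,0,0,0,0],[0,0,0,0,0,0],[0,0,0,0,0,0],[0,0,0,0,0,0],[0,0,0,0,0,0],[0,0,0,0,0,0],[0,0,0,0,0,0],[0,0,0,0,0,0]]]}}

```text
clock: 8.2
tcp_pos: [0.5979, -0.0078, 0.1591]
orientation: [-0.0, 0.095, 0.995, 0.0]
wrist_force: [0.1, -0.0, -0.2]
finger_gap: -0.0
grip_force: 0.0
```

Request:
{"name": "drive_tool", "arguments": {"series": [[[0,0,-0.15,0,0,0],[0,0,-0.2,0,0,0],[0,0,-0.2,0,0,0],[0,0,-0.2,0,0,0],[0,0,-0.15,0,0,0],[0,0,0,0,0,0]]]}}

```text
clock: 8.95
tcp_pos: [0.5987, -0.008, 0.2687]
orientation: [0.002, 0.095, 0.995, -0.0]
wrist_force: [0.8, 0.7, -0.7]
finger_gap: 0.0005
grip_force: 0.0
```

Request:
{"name": "drive_tool", "arguments": {"series": [[[0.169,0.316,0,0,0,0],[0.169,0.316,0,0,0,0],[0.169,0.316,0,0,0,0],[0.169,0.316,0,0,0,0],[0.169,0.316,0,0,0,0],[0,0,0.2,0,0,0],[0,0,0.3,0,0,0],[0,0,0.3,0,0,0],[0,0,0.25,0,0,0],[0,0,0.15,0,0,0],[0,0,0.1,0,0,0],[0,0,0.05,0,0,0],[0,0,0,0,0,0],[0,0,0,0,0,0]]]}}

```text
clock: 10.7
tcp_pos: [0.5348, 0.1977, 0.1059]
orientation: [0.001, 0.095, 0.995, 0.0]
wrist_force: [0.7, -0.1, -0.4]
finger_gap: -0.0002
grip_force: 0.0
```

Run:
```python
from h import *
a=viewer.read_camera("wrist");b=viewer.read_camera("scene")
a=a[100:384,100:420,::-1];b=cv2.resize(b[180:290,240:364,::-1],(320,284),interpolation=cv2.INTER_CUBIC)
cv2.imwrite("pics/b3.png",np.hstack([a,b]))
```

```text
(no output)
```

View pics/b3.png

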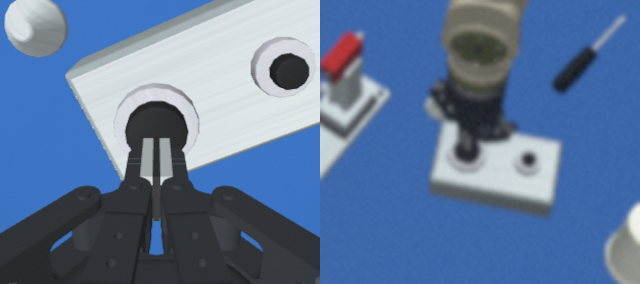

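The fingertips are centred over the large button (wrist crop ~(157,125)), with the small button well clear.

Request:
{"name": "drive_tool", "arguments": {"series": [[[0,0,0.06,0,0,0],[0,0,0.06,0,0,0],[0,0,0.04,0,0,0],[0,0,0.02,0,0,0],[0,0,0.02,0,0,0],[0,0,0.02,0,0,0],[0,0,0.015,0,0,0],[0,0,0,0,0,0],[0,0,0,0,0,0],[0,0,0,0,0,0]]]}}

```text
clock: 12.05
tcp_pos: [0.534, 0.1976, 0.0809]
orientation: [0.001, 0.095, 0.995, 0.0]
wrist_force: [-11.3, -2.7, 29.2]
finger_gap: -0.0
grip_force: 14.3
```

Run:
```python
from h import *
s=env.get_state();print(s["tcp_pos"],s["wrist_force"],s["ft_torque"])
a=viewer.read_camera("wrist");cv2.imwrite("pics/b4.png",cv2.resize(a[150:340,180:330,::-1],None,fx=3,fy=3,interpolation=cv2.INTER_CUBIC))
```

```text
[0.53400422 0.19755174 0.08085364] [-11.27416354  -2.67526812  29.16810901] [-0.61366595  2.31446921 -0.03611204]
```

View pics/b4.png

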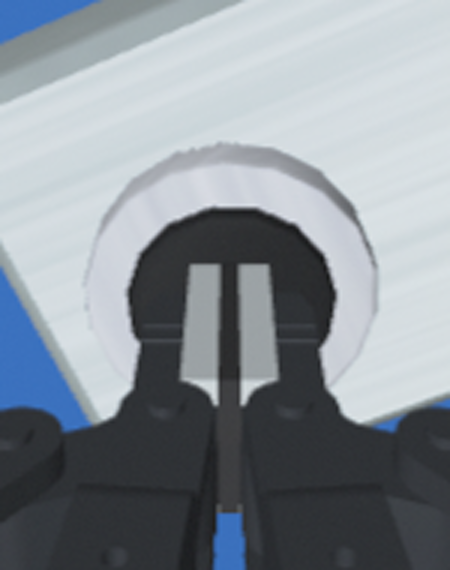

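The button now looks flush in its collar at 29 N. I'll release gently to read the spring's travel.

Request:
{"name": "drive_tool", "arguments": {"series": [[[0,0,-0.025,0,0,0],[0,0,0,0,0,0],[0,0,0,0,0,0]]]}}

```text
clock: 12.48
tcp_pos: [0.5342, 0.1976, 0.0812]
orientation: [0.0, 0.095, 0.995, 0.0]
wrist_force: [-3.5, -1.2, 10.6]
finger_gap: 0.0003
grip_force: 5.1
```

Request:
{"name": "drive_tool", "arguments": {"series": [[[0,0,-0.02,0,0,0],[0,0,0,0,0,0],[0,0,0,0,0,0]]]}}

```text
clock: 12.85
tcp_pos: [0.5342, 0.1976, 0.0824]
orientation: [0.0, 0.095, 0.995, 0.0]
wrist_force: [-2.4, -0.6, 4.0]
finger_gap: -0.0
grip_force: 2.1
```

Request:
{"name": "drive_tool", "arguments": {"series": [[[0,0,-0.05,0,0,0],[0,0,-0.1,0,0,0],[0,0,-0.2,0,0,0],[0,0,-0.3,0,0,0],[0,0,-0.3,0,0,0],[0,0,-0.2,0,0,0],[0,0,0,0,0,0],[0,0,0,0,0,0],[0,0,0,0,0,0],[0,0,0,0,0,0]]]}}

```text
clock: 14.1
tcp_pos: [0.5337, 0.1974, 0.2193]
orientation: [-0.001, 0.095, 0.995, -0.0]
wrist_force: [-0.2, 0.6, -0.1]
finger_gap: -0.0001
grip_force: 0.0
```

Run:
```python
from h import *
a=viewer.read_camera("wrist")[100:384,100:420,::-1];b=viewer.read_camera("scene")[120:310,120:390,::-1]
cv2.imwrite("pics/b5.png",np.hstack([a,cv2.resize(b,(404,284),interpolation=cv2.INTER_CUBIC)]))
```

```text
(no output)
```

View pics/b5.png

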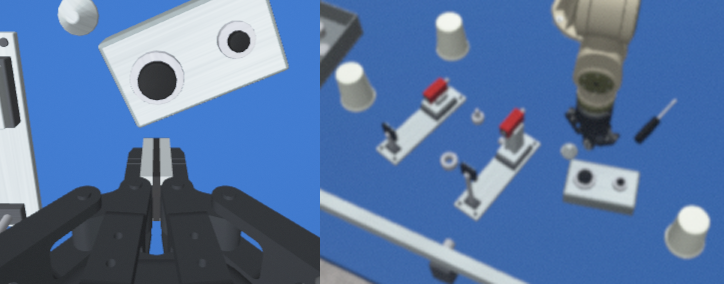

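The button is back up (wrist crop ~(157,78)), the arm is clear of everything, and the cups and loose parts are where they were.

```bash
python3 -c "
from workcell import order
print(order.hand_in())"
```

```text
the job is handed in; nothing more can be done
None
```

I held the tool point about 40 mm in front of the tall sensor's lens for over 3 s, then pressed the large button right down and let it come back up, touched nothing else that I could see, and handed the job in at about 14 s.

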